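Raise the leaning sensor mast until its lock clicks

TASK

Put the leaning telescopic mast up for use: draw the slide bolt right back, turn the mast's black grip so that the crossbar under the guard plate lines up with the slot, and pull the mast out through the slot until its brass lock button clicks out and holds it. Then turn the crossbar square across the slot again, let go, and leave the things standing round about where they are.

Things in the scene. Friction and masses are not known exactly. Their poses are not given: they have to be found in the camera images.
- grip (a point): Centre of the flat black grip on top of the mast: 56 wide, 14 thick, 42 mm tall, on a 16 mm stem. Own z: up along the mast, which leans 30 deg from vertical, top towards the robot side; y: along its width; x: through its thickness. The 90 mm crossbar (12 x 12 mm) is fixed to the stem 65 mm below, parallel to the width. With the mast at 0 the guard plate's top lies 45 mm below this point along z.
- bolt_post (a point): Centre of the round steel post (14 mm diameter, 42 mm tall) by which the slide bolt is drawn. z: along the post, parallel to the mast; y: the level direction in which the bolt is drawn back, away from the mast, also the slot's length. With the bolt at 0 the post stands 98 mm from the mast's axis. The guard plate's top lies 33 mm below this point along z.
- bolt_bar (a joint): Slide bolt: steel bar 16 mm wide, 10 mm thick, lying along the slot on the guard plate. 0 = fully home, its end over the slot 28 mm from the mast's axis, where it blocks the crossbar; 0.040 m = fully drawn back (end stop). It blocks until about 0.02, needs about 2 N and stays where it is left.
- mast (a joint): How far the inner tube is drawn out, 0 to 0.102 m (end stop); the lock clicks at about 0.099. It takes 4 to 8 N; let go unlocked, it sinks back by its weight. The crossbar starts trapped below the guard plate (6 mm thick, slot 108 x 26 mm) and passes only in line with the slot, within about 0.15 rad; it is clear above the plate from about 0.035.
- swivel (a joint): Angle of grip, stem and crossbar about the mast's axis, counter-clockwise positive seen from the mast's top. At 0 and at 3.14 the crossbar lies along the slot, at 1.571 square across it; stops at -0.15 and 3.29. It can be turned either way, in any position of the mast where nothing is in the way, and stays where it is left (0.05 N m).
- lock_button (a joint): Spring lock button of the mast, brass, 12 mm diameter: near 0 while hidden under the wall of the 36 mm outer tube, 0.010 m when it has sprung out of its hole, on the side away from the lean, 20 mm below the outer tube's top. It springs out by itself; pushed in, it lets the mast sink back.
- button_tip (a point): Centre of the lock button's outer face. Hidden within the outer tube until it clicks out.
- rig: The fixed rig: black base 200 x 180 x 12 mm, leaning outer tube, two profile posts, and square to the mast the guard plate (94 mm wide, reaching 85 mm from the mast on one side and 155 mm on the bolt side). Origin on the table where the mast's axis meets it; z up, y along the slot towards the bolt, x level, away from the lean.
- brush_cup: Bystander: glass cup 68 mm across and 95 mm high with brushes and a rod standing in it up to 190 mm; origin at its foot. Loose: leave alone.
- stand: Bystander: small lab stand, grey foot 110 x 80 x 12 mm with a thin upright steel rod (12 mm diameter, up to 280 mm above the table) at its middle, with a clamp boss on it at 160 mm; origin at its foot, under the rod. Loose, 0.9 kg: leave alone.
- bin: Bystander: red open bin 100 x 150 x 50 mm; origin at its foot. Loose: leave alone.
- driver: Bystander: screwdriver lying on the table; leave alone.

How it is judged:
By the outcome, as a careful person would: the job done as asked, in the order asked, and still so for the second after the job is handed in, with the robot touching nothing.
It also fails if it takes over 56 s, if anything falls off the work surface, if the arm or the gripper's body presses on something with over 40 N, if the wrist force passes 120 N, or if a joint passes its speed limit or range.

ROBOT

A 6-joint arm with a two-finger parallel gripper is mounted at the origin on the work surface. World frame = base frame: x ahead of the robot, y to its left, z up, the work surface at z = 0. Lengths are in m, angles in rad, forces in N, time in s.
With the tool pointing down it reaches from about 0.35 to 0.975 m from the base axis. Payload 4.9 kg.
Tool frame: the origin (TCP) lies midway between the tips of the shut fingers; the grasp point (between the pads) lies 19 mm behind it; z points along the fingers, y is the line along which they close (so a half turn about z gives the same grasp; the last joint's range is limited). The gripper opens to 85 mm and grips with 20 to 120 N. Pads are 22 mm wide; open, the fingers measure 114 mm over their backs; the gripper's body (76 mm by 85 mm) begins 54 mm behind the grasp point. The pads swing forward as they close: fully open they stand 13 mm farther back than shut.
Start: joints at [1.081, 0.053, 1.613, -0, 1.476, -0.119], TCP at [0.226, 0.583, 0.231] pointing down, gripper open.
Joint ranges: [-3.01, 3.01], [-1.01, 2.22], [0.06, 2.58], [-1.02, 4.17], [0.09, 2.62], [-3.14, 3.14]. Speed limits (rad/s): [2.57, 2.57, 3.14, 3.14, 3.14, 3.14].

INTERFACE

Orientations are given as a unit quaternion [w, x, y, z].
In Python, from plant import state, grab_frame, job_done, cut_out, place_of gives the robot as it stands.
- The arm moves only by the tool jog_arm, never from a script. Its argument "motion" is text: rows parted by semicolons, each of 7 numbers parted by spaces: the opening in per cent of the stroke, from 0 (shut) to 100 (fully open), then the shift along the tool's x, y, z as a fraction of full scale, then the turn, a rotation vector about the tool's x, y, z as a fraction of full scale. A call has exactly 5 rows; each row is the pose to reach, as a shift and turn from the pose commanded when the call began, along the tool's axes at that moment; what a row does not reach only later rows make up. Full scale, the value 1, is 50 cm for a shift and 1.5 rad for a turn. A row lasts 1/8 s, in which the tool goes at most 62.5 mm and 10.7 degrees, less where a joint would pass 70% of its speed; a pose out of reach is approached as far as the arm can. A call with a number of a shift or a turn outside -1 to 1 is refused whole. A call with a gripper value outside its range is refused whole. The fingers move at their own pace and stop on an object; the grip force is fixed at half the most. Time passes only in rows, so rows that repeat a pose let the fingers close, or fill a call up. It gives the time, the measured TCP pose, the force, the opening and the grip force at its end, in the units of the state.
- state(): the state, without advancing time (a new reading comes with each control period).
- grab_frame(name): name is "scene" or "side" or "wrist"; returns a dict with "color" (480x640x3 uint8, red, green, blue), "range_z" (480x640 float32, m along the optical axis (not along the pixel's ray), 0 where there is no reading), "intrinsics" (3x3 intrinsics, pixels), "world_from_camera" (4x4, takes a point from camera to world coordinates). Camera axes: x right, y up, looking along -z (the intrinsics and any distortion apply to the point x, -y, -z); pixel columns grow to the right and rows downward; lengths in m; the calibration is good to about 2 mm. A picture is of the moment at which its call begins.
- job_done(): hands the job in; it is judged then, once.
Trained networks look in the newest picture that a camera, given by its name, has taken for a name from the list of things; names that differ only in an ending like _2 or _b are one class to them, and where a whole thing is asked for, a point or a joint stands for the part that bears it (a point fixed in the world has none). Each returns a list of dicts, best first, with "p" (0 to 1); they miss things now and then, are a little off and sometimes report something else, mostly with a low value. They report only what shows in the picture. A call takes as long as a camera call.
- cut_out(camera, thing): "pixels" (480x640 bool, what is visible of it).
- place_of(camera, thing): "at" ([x, y, z] in m, in world coordinates, good to about 4 mm: a listed point, or the origin of a listed thing).
The state is a dict: "time": time; "joint_pos": joint angles; "joint_vel": joint speeds; "joint_efforts": joint torques, N m; "tool_pos": TCP position; "tool_rot": TCP orientation; "contact_force": force on the tool from outside, world axes, zero at the start; "ft_torque": the same for the moment, N m; "gripper_width": opening from 0.0 (shut) to 1.0 (fully open); "grasp_force": force on a finger pad.
Only numpy, scipy, OpenCV 4.12 (cv2) and the standard library are available. Lean on these libraries where they do the work, as an engineer would, in place of code of your own. Each camera call takes 0.05 s, during which the arm holds its last target. There are 200 camera calls.

## Working session

There is one attempt and no reset: what is moved stays moved. The work goes in short steps, Python scripts to look and compute and a tool call to move; the robot and the scene stay as the last step left them, time stands still between calls to the robot, and variables do not carry over. Pictures are saved under pics/ and viewed, at most 10 in all, crops included, and the job is handed in when it is done.

Besides the shell and the picture viewer there is one more tool, called after "Call:" by a JSON object that holds its "api" and its "payload". jog_arm: Moves the arm, as the interface text tells. Shift numbers are shares of 50 cm and turn numbers shares of 1.5 rad, none past 1 either way. Its arguments: {"type":"object","properties":{"motion":{"type":"string"}},"required":["motion"]}

```bash
mkdir -p pics; ls; cat > h.py <<'E'
import numpy as np, cv2
from plant import state, grab_frame, job_done, cut_out, place_of
from scipy.spatial.transform import Rotation as R
def snap(n,f):
    d=grab_frame(n); cv2.imwrite('pics/'+f,d['color'][:,:,::-1]); return d
def cloud(d,mask):
    v,u=np.nonzero(mask&(d['range_z']>0)); z=d['range_z'][v,u]; K=d['intrinsics']
    p=np.c_[(u-K[0,2])*z/K[0,0],-(v-K[1,2])*z/K[1,1],-z,np.ones(len(z))]
    return (p@d['world_from_camera'].T)[:,:3]
def rot(): q=state()['tool_rot']; return R.from_quat([q[1],q[2],q[3],q[0]])
E
python3 - <<'E'
from h import *
np.set_printoptions(precision=4,suppress=True)
print(state())
for c in ['scene','side']:
    d=snap(c,c+'0.png'); print(c,d['world_from_camera'][:3,3])
    for t in ['grip','bolt_post','rig','brush_cup','stand','bin','driver']:
        print(t,[(round(r['p'],2),np.round(r['at'],4)) for r in place_of(c,t)[:2]])
E
```

```text
pics
{'time': 0.0, 'joint_pos': array([ 1.081 ,  0.0534,  1.6143, -0.    ,  1.476 , -0.119 ]), 'joint_vel': array([-0.0004, -0.0006,  0.0021, -0.0005, -0.0029, -0.0004]), 'joint_efforts': array([  0.001 , -39.3668, -37.018 ,  -0.0001,   0.0068,  -0.    ]), 'tool_pos': array([0.2262, 0.582 , 0.2301]), 'tool_rot': array([-0.0003,  0.1843,  0.9829, -0.001 ]), 'contact_force': array([-0.1082, -0.5666, -0.6357]), 'ft_torque': array([ 0.0326, -0.0032,  0.005 ]), 'grasp_force': 0.0, 'gripper_width': 1.0010744214503409}
scene [1.3948 0.2881 1.0544]
grip [(0.75, array([ 0.5382, -0.1473,  0.2008]))]
bolt_post [(0.55, array([ 0.5141, -0.0494,  0.1912]))]
rig [(0.76, array([ 0.649 , -0.1089, -0.0015]))]
brush_cup [(0.66, array([ 0.691 , -0.3129,  0.0007]))]
stand [(0.67, array([0.5648, 0.1168, 0.0074]))]
bin [(0.89, array([ 0.4916, -0.2961, -0.0013]))]
driver [(0.89, array([ 0.3841,  0.0285, -0.0019]))]
side [ 0.2896 -0.4525  0.8325]
grip [(0.83, array([ 0.5425, -0.1507,  0.1942])), (0.57, array([0.3816, 0.0325, 0.0033]))]
bolt_post []
rig [(0.82, array([ 0.6497, -0.1076,  0.0006]))]
brush_cup [(0.69, array([ 0.6901, -0.3135,  0.0011])), (0.58, array([ 0.6459, -0.1105, -0.0018]))]
stand [(0.64, array([0.564 , 0.1201, 0.006 ]))]
bin [(0.63, array([ 0.4841, -0.293 ,  0.0048]))]
driver [(0.57, array([0.3799, 0.0283, 0.0003]))]
```

View pics/scene0.png

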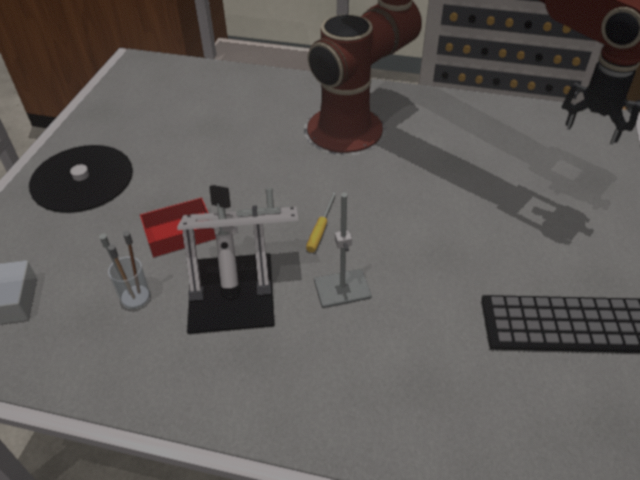

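View pics/side0.png

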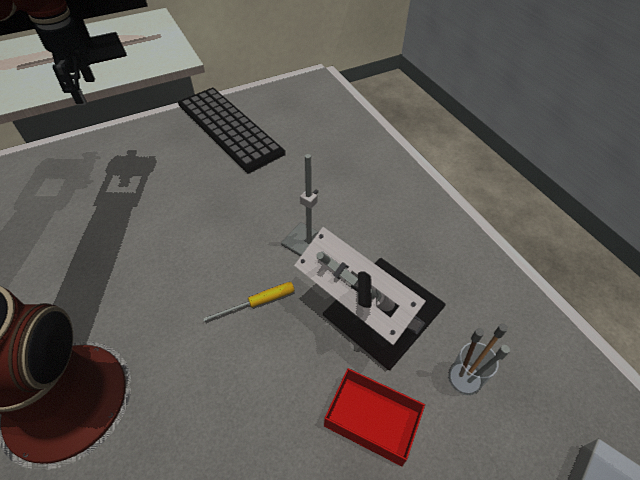

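The scene view shows the grip at about (220,195), the bolt post at (269,197) and the stand rod at (343,230). The side view shows the guard plate from (320,230) to (410,340), with the slot, bolt and grip (364,288) seen from above. I'll fit the plate from depth next.

```bash
python3 - <<'E'
from h import *
np.set_printoptions(precision=4,suppress=True)
d=grab_frame('side'); m=cut_out('side','rig'); g=cut_out('side','grip')
print([x['p'] for x in m],[x['p'] for x in g])
P=cloud(d,np.ones((480,640),bool))
o=np.array([.6493,-.108,0])
for yaw in [20.]:
    pass
a=np.radians(20); X=np.array([np.cos(a),np.sin(a),0]);Y=np.array([-np.sin(a),np.cos(a),0]);
Z=-.5*X+np.array([0,0,.866]); Xm=np.cross(Y,Z)
G=np.array([.540,-.149,.1975])
q=(P-G)@np.c_[Xm,Y,Z]
s=(abs(q[:,0])<.07)&(q[:,1]>-.12)&(q[:,1]<.19)&(abs(q[:,2]+.045)<.012)
pl=P[s]
for i in range(5):
    c=pl.mean(0); n=np.linalg.svd(pl-c,full_matrices=False)[2][2]; n*=np.sign(n[2]); e=(pl-c)@n; pl=pl[abs(e)<max(.0025,.0)] if i else pl[abs(e)<.006]
print('plate n',n,len(pl),'tilt',np.degrees(np.arccos(n[2])),'yaw',np.degrees(np.arctan2(-n[1],-n[0])))
# in-plane rect
Yh=np.cross([0,0,1],n);Yh/=np.linalg.norm(Yh);Yh*=np.sign(Yh[1]);Xh=np.cross(Yh,n)
uv=np.c_[(pl-c)@Xh,(pl-c)@Yh].astype(np.float32)
r=cv2.minAreaRect(uv);print(r); print(np.percentile(uv,[.5,99.5],axis=0))
print('rect centre',c+r[0][0]*Xh+r[0][1]*Yh)
print('Y',Yh,'X',Xh)
gp=cloud(d,g[0]['pixels']); print(len(gp)); 
gq=(gp-c)@np.c_[Xh,Yh,n]; 
t=gq[(gq[:,2]>.028)&(gq[:,2]<.075)]; print(len(t),np.percentile(t,[2,50,98],axis=0), t[:,2].max())
tt=t[t[:,2]>.060]; print('top',len(tt),cv2.minAreaRect(tt[:,:2].astype(np.float32)),tt.mean(0))
all_=(P-c)@np.c_[Xh,Yh,n]
z=all_[(all_[:,2]>.015)&(all_[:,2]<.075)&(abs(all_[:,0])<.05)&(abs(all_[:,1])<.14)]
b=z[z[:,1]>r[0][1]+.03]; print('post',len(b),np.percentile(b,[2,50,98],axis=0)); print('c',c)
np.savez('f.npz',c=c,Xh=Xh,Yh=Yh,n=n)
E
```

```text
[0.64] [0.63]
plate n [-0.4723 -0.1645  0.8659] 4817 tilt 30.01196771434177 yaw 19.206833031181183
((-0.0001686103641986847, 0.007013760507106781), (0.09409796446561813, 0.24093234539031982), 0.07559186965227127)
[[-0.0467 -0.1126]
 [ 0.0465  0.1258]]
rect centre [ 0.5521 -0.108   0.1587]
Y [-0.329   0.9443 -0.    ] X [0.8177 0.2849 0.5002]
607
441 [[-0.0219 -0.0492  0.031 ]
 [ 0.0006 -0.031   0.0643]
 [ 0.0232 -0.0111  0.0678]] 0.06873311155125335
top 291 ((-0.00016245804727077484, -0.028360219672322273), (0.05584243685007095, 0.01494371984153986), 37.79027557373047) [ 0.0001 -0.0288  0.0653]
post 170 [[-0.0133  0.0375  0.0155]
 [ 0.0003  0.0664  0.0274]
 [ 0.0132  0.0776  0.0552]]
c [ 0.5546 -0.1146  0.1588]
```

```bash
cat >> h.py <<'E'
f=np.load('f.npz') if __import__('os').path.exists('f.npz') else None
if f is not None:
    Xh,Yh,n=f['Xh'],f['Yh'],f['n']; A=f['c']-.0002*Xh-.0282*Yh   # mast axis at plate top
def orient(deg):  # tool y at angle deg in (Xh,Yh), tool z=-n
    a=np.radians(deg); y=np.cos(a)*Xh+np.sin(a)*Yh; z=-n; return R.from_matrix(np.c_[np.cross(y,z),y,z])
def pt(x,y,z): return A+x*Xh+y*Yh+z*n
def go(p,Rt):
    s=state(); r=rot(); d=r.inv().apply(p-s['tool_pos']); w=(r.inv()*Rt).as_rotvec()
    print('t %.2f dist %.3f shift'%(s['time'],np.linalg.norm(d)),np.round(d/.5,4),'turn',np.round(w/1.5,4),'|w|deg',round(np.degrees(np.linalg.norm(w)),1))
def where():  # tcp in rig frame (mast axis at plate top)
    s=state(); return np.r_[Xh,Yh,n].reshape(3,3)@(s['tool_pos']-A)
E
python3 - <<'E'
from h import *
d=grab_frame('side'); g=cut_out('side','grip')[0]['pixels']; q=(cloud(d,g)-A)@np.c_[Xh,Yh,n]
t=q[(q[:,2]>.0615)&(q[:,2]<.072)]; u,s,v=np.linalg.svd(t[:,:2]-t[:,:2].mean(0),full_matrices=False); print('width dir',v[0],np.degrees(np.arctan2(v[0][1],v[0][0]))%180,len(t))
b=q=(cloud(d,np.ones((480,640),bool))-A)@np.c_[Xh,Yh,n]; b=q[(abs(q[:,0])<.03)&(q[:,1]>.07)&(q[:,1]<.13)&(q[:,2]>.046)&(q[:,2]<.06)]
print('post top',len(b),np.median(b,axis=0),b.min(0),b.max(0))
print(A, pt(0,.098,.15)); go(pt(0,.098,.18),orient(-90)); 
E
```

```text
width dir [-0.78391647 -0.6208663 ] 38.37942392488543 276
post top 56 [0.00028708 0.09881448 0.05359423] [-0.00634643  0.09276431  0.04807593] [0.00681575 0.1068261  0.05732844]
[ 0.56367433 -0.14124844  0.15869382] [ 0.46058346 -0.07338578  0.28858196]
t 1.05 dist 0.701 shift [-0.8889 -1.0724 -0.1665] turn [-0.4228  0.1558  1.5773] |w|deg 141.0
```

Call:
{"api": "jog_arm", "payload": {"motion": "100 -0.08 -0.09 -0.03 -0.03 0.01 0.11; 100 -0.15 -0.18 -0.06 -0.06 0.02 0.21; 100 -0.23 -0.28 -0.09 -0.09 0.03 0.32; 100 -0.3 -0.37 -0.12 -0.12 0.04 0.42; 100 -0.38 -0.46 -0.15 -0.14 0.05 0.52"}}

```text
time: 1.68
tool_pos: [0.3201, 0.2976, 0.3071]
tool_rot: [-0.017, 0.544, 0.832, 0.108]
contact_force: [1.5, -0.1, -0.3]
gripper_width: 1.004
grasp_force: 0.0
```

```bash
python3 -c "
from h import *
print(state()['joint_pos']);go(pt(0,.098,.18),orient(-90))"
```

```text
[ 0.49190796 -0.60622085  2.03524203  0.13266545  1.5374561   0.08597365]
t 1.68 dist 0.397 shift [-0.7786 -0.0577 -0.1409] turn [-0.2804  0.1032  1.0554] |w|deg 94.3
```

Call:
{"api": "jog_arm", "payload": {"motion": "100 -0.09 -0.01 -0.02 -0.03 0.01 0.11; 100 -0.18 -0.02 -0.04 -0.06 0.02 0.22; 100 -0.27 -0.03 -0.06 -0.09 0.03 0.33; 100 -0.36 -0.04 -0.08 -0.12 0.04 0.44; 100 -0.44 -0.04 -0.09 -0.15 0.06 0.55"}}

```text
time: 2.3
tool_pos: [0.3889, 0.0831, 0.3161]
tool_rot: [-0.035, 0.825, 0.525, 0.207]
contact_force: [0.5, -0.1, 0.5]
gripper_width: 0.999
grasp_force: 0.0
```

```bash
python3 -c "
from h import *
print(state()['joint_pos']);go(pt(0,.098,.18),orient(-90))"
```

```text
[-0.22556071 -0.8502522   2.18147341  0.34213403  1.55892013  0.25009319]
t 2.30 dist 0.171 shift [-0.2346  0.2446 -0.0508] turn [-0.1345  0.0423  0.5029] |w|deg 44.9
```

Call:
{"api": "jog_arm", "payload": {"motion": "100 -0.05 0.05 -0.01 -0.03 0.01 0.11; 100 -0.1 0.1 -0.02 -0.06 0.02 0.22; 100 -0.15 0.15 -0.03 -0.09 0.03 0.33; 100 -0.2 0.2 -0.04 -0.12 0.04 0.43; 100 -0.235 0.245 -0.05 -0.135 0.042 0.503"}}

```text
time: 2.92
tool_pos: [0.4472, -0.078, 0.3131]
tool_rot: [-0.043, 0.953, 0.161, 0.254]
contact_force: [0.9, -0.1, -0.0]
gripper_width: 1.004
grasp_force: 0.0
```

```bash
python3 - <<'E'
from h import *
print(state()['joint_pos'],where());go(pt(0,.0985,.02),orient(-90))
d=snap('wrist','w1.png'); 
for t in ['bolt_post','grip']: print(t,[(round(r['p'],2),((r['at']-A)@np.c_[Xh,Yh,n]).round(4)) for r in place_of('wrist',t)[:2]])
q=(cloud(d,np.ones((480,640),bool))-A)@np.c_[Xh,Yh,n]; b=q[(abs(q[:,0])<.03)&(q[:,1]>.07)&(q[:,1]<.13)&(q[:,2]>.046)&(q[:,2]<.06)]
print('post top',len(b),np.median(b,axis=0),b.min(0),b.max(0))
t=q[(q[:,2]>.055)&(q[:,2]<.072)&(abs(q[:,0])<.035)&(abs(q[:,1])<.035)]
print('grip top',len(t), cv2.minAreaRect(t[:,:2].astype(np.float32)) if len(t) else '')
E
```

```text
[-0.59393654 -0.73637795  2.1488708   0.41568218  1.41276165  0.64125206] [3.45877521e-05 9.80952511e-02 1.78346876e-01]
t 2.92 dist 0.158 shift [ 0.0008 -0.0008  0.3167] turn [-0.0001  0.0019  0.0003] |w|deg 0.2
bolt_post [(0.64, array([0.0032, 0.1035, 0.0322]))]
grip [(0.66, array([0.0019, 0.0096, 0.0451]))]
post top 273 [0.00113839 0.10385702 0.05537929] [-0.00654285  0.09768746  0.04659513] [0.00703467 0.11090216 0.05756543]
grip top 1495 ((0.0005468316376209259, 0.0035507231950759888), (0.055867329239845276, 0.014271723106503487), 38.02412033081055)
```

Call:
{"api": "jog_arm", "payload": {"motion": "100 0.001 -0.006 0.08 0 0 0; 100 0.001 -0.006 0.16 0 0 0; 100 0.001 -0.006 0.22 0 0 0; 100 0.001 -0.006 0.27 0 0 0; 100 0.001 -0.006 0.315 0 0 0"}}

```text
time: 3.7
tool_pos: [0.5206, -0.046, 0.1763]
tool_rot: [-0.044, 0.952, 0.165, 0.254]
contact_force: [-0.5, -0.2, 0.3]
gripper_width: 1.0
grasp_force: 0.0
```

Call:
{"api": "jog_arm", "payload": {"motion": "0 0 0 0 0 0 0; 0 0 0 0 0 0 0; 0 0 0 0 0 0 0; 0 0 0 0 0 0 0; 0 0 0 0 0 0 0"}}

```text
time: 4.32
tool_pos: [0.5209, -0.0477, 0.1783]
tool_rot: [-0.043, 0.952, 0.164, 0.254]
contact_force: [-4.8, -0.1, 4.7]
gripper_width: 0.143
grasp_force: 58.4
```

```bash
python3 - <<'E'
from h import *
s=state();print(where(),s['contact_force'],[Xh@s['contact_force'],Yh@s['contact_force']],s['gripper_width']*85,s['grasp_force'])
snap('side','s1.png')
E
```

```text
[0.00142159 0.10240751 0.02179623] [-4.77171501 -0.12417889  4.73735398] [np.float64(-1.5677740277191017), np.float64(1.4525285773631775)] 12.185822579307482 58.363028168678284
```

Call:
{"api": "jog_arm", "payload": {"motion": "0 0 -0.02 0 0 0 0; 0 0 -0.04 0 0 0 0; 0 0 -0.06 0 0 0 0; 0 0 -0.076 0 0 0 0; 0 0 -0.076 0 0 0 0"}}

```text
time: 5.0
tool_pos: [0.5083, -0.0118, 0.1783]
tool_rot: [-0.042, 0.952, 0.164, 0.255]
contact_force: [-3.7, -2.2, 5.7]
gripper_width: 0.14
grasp_force: 59.3
```

```bash
python3 - <<'E'
from h import *
s=state();print(where(),s['contact_force'],[Xh@s['contact_force'],Yh@s['contact_force']],s['gripper_width']*85,s['grasp_force'])
E
```

```text
[0.00138437 0.14045948 0.02182677] [-3.70994194 -2.24554142  5.67444276] [np.float64(-0.8351382923133557), np.float64(-0.90005417671359)] 11.929830339009001 59.329320788383484
```

Moved 38 mm. Next I'll press gently to the end stop.

Call:
{"api": "jog_arm", "payload": {"motion": "0 0 -0.003 0 0 0 0; 0 0 -0.005 0 0 0 0; 0 0 -0.007 0 0 0 0; 0 0 -0.007 0 0 0 0; 0 0 -0.007 0 0 0 0"}}

```text
time: 5.62
tool_pos: [0.5083, -0.0116, 0.1783]
tool_rot: [-0.039, 0.952, 0.163, 0.256]
contact_force: [3.4, -13.2, 0.8]
gripper_width: 0.143
grasp_force: 59.0
```

```bash
python3 - <<'E'
from h import *
s=state();print(where(),s['contact_force'],[Xh@s['contact_force'],Yh@s['contact_force']],s['gripper_width']*85,s['grasp_force'])
go(pt(0.001,.143,.12),orient(-90))
E
```

```text
[0.00141213 0.14061864 0.02184137] [  3.35723167 -13.21855891   0.77343436] [np.float64(-0.6334344451238846), np.float64(-13.587235780925141)] 12.1770420280434 58.9944988489151
t 5.62 dist 0.098 shift [-0.0009 -0.0033 -0.1963] turn [0.0051 0.0005 0.0044] |w|deg 0.6
```

Call:
{"api": "jog_arm", "payload": {"motion": "0 0 0.006 0 0 0 0; 50 0 0.006 0 0 0 0; 100 0 0.006 0 0 0 0; 100 0 0.006 0 0 0 0; 100 0 0.006 0 0 0 0"}}

```text
time: 6.25
tool_pos: [0.5076, -0.011, 0.1767]
tool_rot: [-0.043, 0.952, 0.164, 0.254]
contact_force: [0.6, -0.1, 0.1]
gripper_width: 0.973
grasp_force: 0.0
```

Call:
{"api": "jog_arm", "payload": {"motion": "100 0 0 -0.08 0 0 0; 100 0 0 -0.16 0 0 0; 100 0 0 -0.24 0 0 0; 100 0 0 -0.3 0 0 0; 100 0 0 -0.3 0 0 0"}}

```text
time: 6.88
tool_pos: [0.4379, -0.0368, 0.3101]
tool_rot: [-0.041, 0.952, 0.164, 0.256]
contact_force: [0.8, -0.2, -0.2]
gripper_width: 0.997
grasp_force: 0.0
```

```bash
python3 - <<'E'
from h import *
print(where(),state()['joint_pos']);go(pt(0.0,.0,.18),orient(-52))
d=snap('wrist','w2.png'); 
for t in ['bolt_post','grip']: print(t,[(round(r['p'],2),((r['at']-A)@np.c_[Xh,Yh,n]).round(4)) for r in place_of('wrist',t)[:2]])
q=(cloud(d,np.ones((480,640),bool))-A)@np.c_[Xh,Yh,n]; b=q[(abs(q[:,0])<.03)&(q[:,1]>.11)&(q[:,1]<.17)&(q[:,2]>.046)&(q[:,2]<.06)]
print('post top',len(b),np.median(b,axis=0),b.min(0),b.max(0))
t=q[(q[:,2]>.055)&(q[:,2]<.072)&(abs(q[:,0])<.035)&(abs(q[:,1])<.035)]
print('grip top',len(t), cv2.minAreaRect(t[:,:2].astype(np.float32)) if len(t) else '')
E
```

```text
[0.00267863 0.14003817 0.17331372] [-0.4997648  -0.81252721  2.19409202  0.38480641  1.40048765  0.73384034]
t 6.88 dist 0.140 shift [-0.0071  0.2801 -0.0127] turn [ 1.900e-03 -3.000e-04 -4.379e-01] |w|deg 37.6
bolt_post [(0.74, array([0.0037, 0.142 , 0.0326]))]
grip [(0.9, array([-0.0027,  0.0055,  0.046 ]))]
post top 286 [0.00128711 0.14085003 0.05547306] [-0.00657958  0.13461651  0.04622255] [0.00705525 0.1478287  0.05718145]
grip top 1673 ((0.0003521963953971863, 0.0034532584249973297), (0.056517619639635086, 0.014535491354763508), 38.062469482421875)
```

Call:
{"api": "jog_arm", "payload": {"motion": "100 -0.001 0.06 -0.01 0 0 -0.1; 100 -0.003 0.12 -0.01 0 0 -0.2; 100 -0.004 0.18 -0.01 0 0 -0.3; 100 -0.006 0.24 -0.01 0 0 -0.4; 100 -0.006 0.274 -0.01 0 0 -0.44"}}

```text
time: 7.65
tool_pos: [0.4785, -0.1674, 0.307]
tool_rot: [0.04, 0.848, 0.464, 0.253]
contact_force: [0.3, 0.3, -0.7]
gripper_width: 1.0
grasp_force: 0.0
```

```bash
python3 - <<'E'
from h import *
d=snap('wrist','w3.png'); print(where(),state()['joint_pos']);go(pt(0.0005,.003,.028),orient(-52))
q=(cloud(d,np.ones((480,640),bool))-A)@np.c_[Xh,Yh,n]
t=q[(q[:,2]>.055)&(q[:,2]<.072)&(abs(q[:,0])<.035)&(abs(q[:,1])<.035)]
print('grip top',len(t), cv2.minAreaRect(t[:,:2].astype(np.float32)) if len(t) else '')
E
```

```text
[-0.00308606  0.0021215   0.17291905] [-0.73547476 -0.51989615  2.02972809  0.45992418  1.38932781 -0.19476678]
t 7.70 dist 0.145 shift [0.0073 0.005  0.2898] turn [-0.0045  0.0013  0.0014] |w|deg 0.4
grip top 1446 ((0.000536605715751648, 0.0032450109720230103), (0.05503483861684799, 0.0140415970236063), 38.44754409790039)
```

View pics/w3.png

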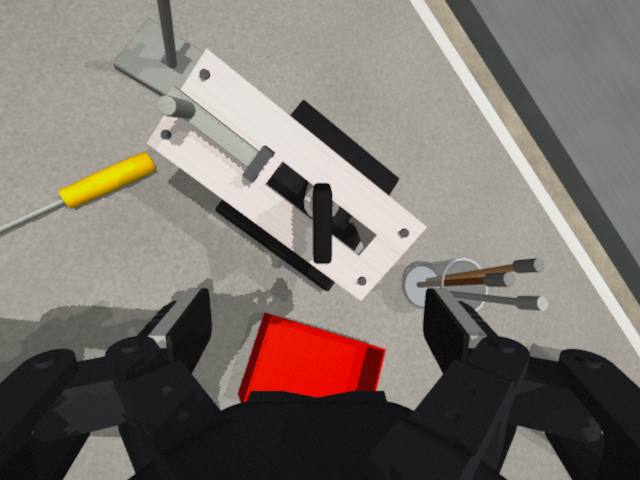

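Call:
{"api": "jog_arm", "payload": {"motion": "100 0.004 0.003 0.08 0 0 0; 100 0.006 0.004 0.16 0 0 0; 100 0.006 0.004 0.22 0 0 0; 100 0.006 0.004 0.27 0 0 0; 100 0.006 0.004 0.288 0 0 0"}}

```text
time: 8.32
tool_pos: [0.5478, -0.1397, 0.1831]
tool_rot: [0.039, 0.848, 0.464, 0.253]
contact_force: [0.5, -0.3, 0.3]
gripper_width: 1.0
grasp_force: 0.0
```

```bash
python3 - <<'E'
from h import *
print(where(),state()['contact_force']);go(pt(0.0005,.003,.028),orient(-51.8))
E
```

```text
[-0.00033129  0.00666226  0.02835876] [ 0.4962082  -0.29495685  0.26426193]
t 8.32 dist 0.004 shift [-0.0032  0.0068  0.0007] turn [-0.0064  0.0006 -0.0019] |w|deg 0.6
```

Call:
{"api": "jog_arm", "payload": {"motion": "100 -0.003 0.006 0 0 0 0; 0 -0.003 0.006 0 0 0 0; 0 -0.003 0.006 0 0 0 0; 0 -0.003 0.006 0 0 0 0; 0 -0.003 0.006 0 0 0 0"}}

```text
time: 8.95
tool_pos: [0.5488, -0.1435, 0.1869]
tool_rot: [0.039, 0.848, 0.465, 0.253]
contact_force: [-28.9, 5.3, 22.7]
gripper_width: 0.155
grasp_force: 61.8
```

```bash
python3 - <<'E'
from h import *
s=state();print(where(),s['contact_force'],rot().inv().apply(s['contact_force']),s['ft_torque'],s['gripper_width']*85,s['grasp_force']);go(pt(0.0005,.003,.028),orient(-51.8))
E
```

```text
[0.00130639 0.00273963 0.03181541] [-28.8511432    5.30686607  22.74049735] [  0.51192796 -18.32333295 -32.27498893] [0.50544149 1.32248851 0.59050691] 13.186957718519848 61.82895541191101
t 8.95 dist 0.004 shift [-0.0009 -0.0013  0.0076] turn [-0.0063  0.0006 -0.0006] |w|deg 0.5
```

Call:
{"api": "jog_arm", "payload": {"motion": "0 0 -0.002 -0.004 0 0 0; 0 0 -0.004 -0.007 0 0 0; 0 0 -0.004 -0.007 0 0 0; 0 0 -0.004 -0.007 0 0 0; 0 0 -0.004 -0.007 0 0 0"}}

```text
time: 9.57
tool_pos: [0.5472, -0.1438, 0.1892]
tool_rot: [0.041, 0.848, 0.464, 0.254]
contact_force: [4.7, 1.7, -5.6]
gripper_width: 0.153
grasp_force: 58.7
```

```bash
python3 - <<'E'
from h import *
s=state();print(where(),rot().inv().apply(s['contact_force']),rot().inv().apply(s['ft_torque']),s['joint_pos']);go(pt(0.0005,.003,.028),orient(-51.8));go(pt(0.0005,.003,.028),orient(0))
E
```

```text
[0.00103292 0.00298749 0.03466465] [1.26376409 0.89114927 7.36432252] [-0.00847302  0.06242391  0.02448516] [-0.59178128 -0.304721    2.0722422   0.46673157  1.09248233 -0.18066909]
t 9.57 dist 0.007 shift [-0.0008 -0.0006  0.0133] turn [-0.0027  0.0006 -0.0011] |w|deg 0.3
t 9.57 dist 0.007 shift [-0.0008 -0.0006  0.0133] turn [-0.0028 -0.0007 -0.6038] |w|deg 51.9
```

Call:
{"api": "jog_arm", "payload": {"motion": "0 0 0 0 0 0 -0.12; 0 0 0 0 0 0 -0.24; 0 0 0 0 0 0 -0.36; 0 0 0 0 0 0 -0.48; 0 0 0 0 0 0 -0.602"}}

```text
time: 10.2
tool_pos: [0.5465, -0.1438, 0.1889]
tool_rot: [0.148, 0.558, 0.789, 0.21]
contact_force: [-1.7, 2.2, -5.0]
gripper_width: 0.154
grasp_force: 59.1
```

Call:
{"api": "jog_arm", "payload": {"motion": "0 0 0 0 0 0 0; 0 0 0 0 0 0 0; 0 0 0 0 0 0 0; 0 0 0 0 0 0 0; 0 0 0 0 0 0 0"}}

```text
time: 10.82
tool_pos: [0.5466, -0.1438, 0.1889]
tool_rot: [0.147, 0.561, 0.787, 0.21]
contact_force: [-4.0, 3.5, -5.0]
gripper_width: 0.156
grasp_force: 59.3
```

```bash
python3 - <<'E'
from h import *
s=state();print(where(),rot().inv().apply(s['contact_force']),rot().inv().apply(s['ft_torque']),s['joint_pos']);go(pt(0.0005,.003,.136),orient(0))
snap('side','s2.png'); d=snap('wrist','w4.png')
g=cut_out('wrist','grip'); 
if g:
    q=(cloud(d,g[0]['pixels'])-A)@np.c_[Xh,Yh,n]; t=q[(q[:,2]>.03)&(q[:,2]<.08)]; print(len(t),cv2.minAreaRect(t[:,:2].astype(np.float32)), t.min(0),t.max(0))
E
```

```text
[0.00045953 0.00319409 0.03464731] [ 4.63441346 -4.77538268  3.02316963] [0.84924278 0.36980103 0.03801212] [-0.59203313 -0.30499538  2.0726588   0.46583474  1.09364403 -1.08301988]
t 10.82 dist 0.101 shift [ 0.0003 -0.0008 -0.2027] turn [-0.003  -0.0022 -0.0022] |w|deg 0.4
6256 ((0.0007731560617685318, 0.00494689866900444), (0.017500951886177063, 0.05217494070529938), 3.1190030574798584) [-0.00849367 -0.02126159  0.03099957] [0.00903353 0.03098239 0.07187569]
```

View pics/w4.png

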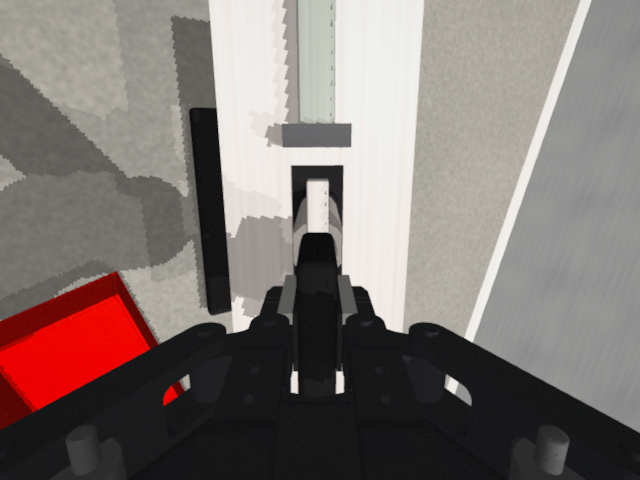

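The crossbar (317,190) lies in line within the slot (292–343), and the bolt's end is clear. Now I'll pull.

Call:
{"api": "jog_arm", "payload": {"motion": "0 0 0 -0.02 0 0 0; 0 0 0 -0.04 0 0 0; 0 0 0 -0.06 0 0 0; 0 0 0 -0.08 0 0 0; 0 0 0 -0.1 0 0 0"}}

```text
time: 11.6
tool_pos: [0.5228, -0.1522, 0.2328]
tool_rot: [0.147, 0.561, 0.787, 0.21]
contact_force: [-2.8, 4.2, -10.8]
gripper_width: 0.157
grasp_force: 58.8
```

```bash
python3 - <<'E'
from h import *
s=state();print(where(),rot().inv().apply(s['contact_force']),rot().inv().apply(s['ft_torque']),s['grasp_force']);go(pt(0.0005,.003,.133),orient(0))
E
```

```text
[0.00050969 0.00312541 0.08534374] [ 4.85873366 -6.43504524  8.76308214] [1.13811743 0.43639096 0.04519782] 58.81288290023804
t 11.60 dist 0.048 shift [ 0.0001 -0.0005 -0.0953] turn [-0.0031 -0.0022 -0.0018] |w|deg 0.4
```

Call:
{"api": "jog_arm", "payload": {"motion": "0 0 0 -0.02 0 0 0; 0 0 0 -0.04 0 0 0; 0 0 0 -0.06 0 0 0; 0 0 0 -0.08 0 0 0; 0 0 0 -0.09 0 0 0"}}

```text
time: 12.22
tool_pos: [0.5015, -0.1597, 0.2719]
tool_rot: [0.147, 0.561, 0.787, 0.21]
contact_force: [-4.9, 4.9, -10.7]
gripper_width: 0.153
grasp_force: 59.0
```

Call:
{"api": "jog_arm", "payload": {"motion": "0 0 0 -0.002 0 0 0; 0 0 0 -0.004 0 0 0; 0 0 0 -0.006 0 0 0; 0 0 0 -0.008 0 0 0; 0 0 0 -0.008 0 0 0"}}

```text
time: 12.85
tool_pos: [0.4997, -0.1603, 0.2752]
tool_rot: [0.147, 0.561, 0.787, 0.21]
contact_force: [-5.5, 4.3, -9.0]
gripper_width: 0.155
grasp_force: 59.2
```

```bash
python3 - <<'E'
from h import *
s=state();print(where(),rot().inv().apply(s['contact_force']),rot().inv().apply(s['ft_torque']),s['grasp_force'])
d=snap('scene','sc2.png');snap('side','s3.png')
for c in ['scene','side']:
  for t in ['button_tip','grip']: print(c,t,[(round(r['p'],2),((r['at']-A)@np.c_[Xh,Yh,n]).round(4)) for r in place_of(c,t)[:2]])
cv2.imwrite('pics/sc2c.png',cv2.resize(d['color'][150:350,150:350,::-1],(600,600),interpolation=cv2.INTER_CUBIC))
E
```

```text
[0.00055669 0.00306131 0.13419963] [ 5.84700173 -7.72409319  5.95632834] [1.21679378 0.59991705 0.11999504] 59.22278344631195
scene button_tip [(0.51, array([ 0.0248,  0.0044, -0.0551]))]
scene grip [(0.65, array([0.0019, 0.0038, 0.1483]))]
side button_tip []
side grip [(0.89, array([-0.0023, -0.0013,  0.1456]))]
```

View pics/sc2c.png

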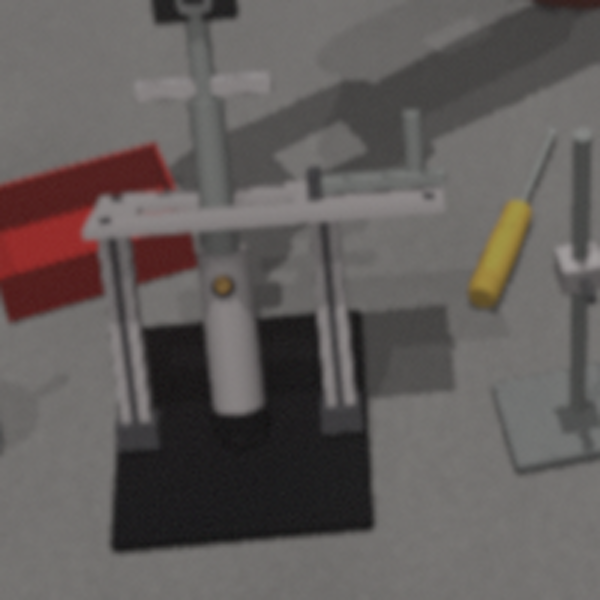

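The brass button shows at (222,286) on the far side of the tube. I'll confirm it holds by pulling a little further to the stop and then easing down.

Call:
{"api": "jog_arm", "payload": {"motion": "0 0 0 -0.002 0 0 0; 0 0 0 -0.004 0 0 0; 0 0 0 -0.005 0 0 0; 0 0 0 -0.005 0 0 0; 0 0 0 -0.005 0 0 0"}}

```text
time: 13.78
tool_pos: [0.4994, -0.1602, 0.2753]
tool_rot: [0.147, 0.561, 0.787, 0.211]
contact_force: [8.7, 4.3, -18.9]
gripper_width: 0.157
grasp_force: 58.7
```

```bash
python3 - <<'E'
from h import *
s=state();print(where(),rot().inv().apply(s['contact_force']))
E
```

```text
[0.00036622 0.00321498 0.1344017 ] [ 1.13890819 -1.02007066 21.25923545]
```

Call:
{"api": "jog_arm", "payload": {"motion": "0 0 0 0.004 0 0 0; 0 0 0 0.008 0 0 0; 0 0 0 0.012 0 0 0; 0 0 0 0.014 0 0 0; 0 0 0 0.014 0 0 0"}}

```text
time: 14.4
tool_pos: [0.5014, -0.1598, 0.2725]
tool_rot: [0.147, 0.56, 0.788, 0.209]
contact_force: [-14.5, 4.9, -4.3]
gripper_width: 0.154
grasp_force: 62.1
```

```bash
python3 - <<'E'
from h import *
s=state();print(where(),rot().inv().apply(s['contact_force']),s['joint_pos']); go(pt(0.0005,.003,.131),orient(-90))
E
```

```text
[0.00071902 0.00296014 0.13102476] [  9.370942   -12.68516774  -2.21761524] [-0.68260494 -0.46325445  2.04772297  0.45412665  1.29844733 -1.08358118]
t 14.40 dist 0.000 shift [ 0.0001 -0.0004  0.0001] turn [-0.005   0.0018  1.0462] |w|deg 89.9
```

Call:
{"api": "jog_arm", "payload": {"motion": "0 0 0 -0.003 0 0 0.11; 0 0 0 -0.003 0 0 0.22; 0 0 0 -0.003 0 0 0.33; 0 0 0 -0.003 0 0 0.44; 0 0 0 -0.003 0 0 0.55"}}

```text
time: 15.02
tool_pos: [0.5015, -0.16, 0.2736]
tool_rot: [0.05, 0.83, 0.495, 0.252]
contact_force: [-5.5, 4.1, -7.6]
gripper_width: 0.153
grasp_force: 61.2
```

```bash
python3 - <<'E'
from h import *
s=state();print(where(),rot().inv().apply(s['contact_force']),s['grasp_force']); go(pt(0.0005,.003,.132),orient(-90))
E
```

```text
[0.00128323 0.00279595 0.13193576] [-1.44495165 -8.97330586  4.73242791] 61.24272108078003
t 15.03 dist 0.001 shift [-0.0009 -0.0014 -0.0001] turn [-0.0026  0.0021  0.4925] |w|deg 42.3
```

Call:
{"api": "jog_arm", "payload": {"motion": "0 0 -0.001 0 0 0 0.11; 0 0 -0.001 0 0 0 0.22; 0 0 -0.001 0 0 0 0.33; 0 0 -0.001 0 0 0 0.44; 0 0 -0.001 0 0 0 0.495"}}

```text
time: 15.65
tool_pos: [0.5016, -0.1604, 0.2741]
tool_rot: [-0.043, 0.953, 0.16, 0.254]
contact_force: [-4.0, 0.5, -8.0]
gripper_width: 0.157
grasp_force: 61.2
```

Call:
{"api": "jog_arm", "payload": {"motion": "0 0 0 0 0 0 0; 0 0 0 0 0 0 0; 0 0 0 0 0 0 0; 0 0 0 0 0 0 0; 0 0 0 0 0 0 0"}}

```text
time: 16.27
tool_pos: [0.5021, -0.1602, 0.2734]
tool_rot: [-0.043, 0.953, 0.162, 0.254]
contact_force: [-3.7, -1.9, -4.9]
gripper_width: 0.152
grasp_force: 61.6
```

```bash
python3 - <<'E'
from h import *
s=state();print(where(),rot().inv().apply(s['contact_force']),rot().inv().apply(s['ft_torque']),s['joint_pos']); go(pt(0.0005,.003,.132),orient(-90))
d=grab_frame('wrist'); g=cut_out('wrist','grip')
q=(cloud(d,np.ones((480,640),bool))-A)@np.c_[Xh,Yh,n]
b=q[(q[:,2]>.07)&(q[:,2]<.1)&(abs(q[:,1])<.03)&(abs(q[:,0])<.07)]
print('bar',len(b),b.min(0) if len(b) else '',b.max(0) if len(b) else '', cv2.minAreaRect(b[:,:2].astype(np.float32)) if len(b) else '')
E
```

```text
[0.00156543 0.0023421  0.13151175] [-5.95417204  0.5478803   2.20287935] [ 0.19232346 -1.09368337 -0.07920352] [-0.68341321 -0.46474278  2.04828631  0.45659115  1.29522241  0.483274  ]
t 16.27 dist 0.001 shift [-0.0021 -0.0013 -0.001 ] turn [-0.0002  0.0016  0.001 ] |w|deg 0.2
bar 1211 [-0.00099552 -0.00877199  0.07017367] [0.04552672 0.01471203 0.08916792] ((0.022629696875810623, 0.004498856142163277), (0.04580432176589966, 0.023492099717259407), 3.9754223823547363)
```

Call:
{"api": "jog_arm", "payload": {"motion": "30 0 0 0 0 0 0; 60 0 0 0 0 0 0; 100 0 0 0 0 0 0; 100 0 0 0 0 0 0; 100 0 0 0 0 0 0"}}

```text
time: 17.0
tool_pos: [0.5019, -0.1597, 0.273]
tool_rot: [-0.044, 0.953, 0.162, 0.254]
contact_force: [0.4, -0.4, 0.2]
gripper_width: 1.002
grasp_force: 0.0
```

Call:
{"api": "jog_arm", "payload": {"motion": "100 0 0 -0.05 0 0 0; 100 0 0 -0.1 0 0 0; 100 0 0 -0.16 0 0 0; 100 0 0 -0.2 0 0 0; 100 0 0 -0.2 0 0 0"}}

```text
time: 17.62
tool_pos: [0.4551, -0.177, 0.3615]
tool_rot: [-0.042, 0.952, 0.162, 0.255]
contact_force: [-0.2, -0.2, -0.4]
gripper_width: 1.0
grasp_force: 0.0
```

```bash
python3 - <<'E'
from h import *
s=state();print(s['time'],where(),s['contact_force'],s['gripper_width'])
d=grab_frame('scene'); e=grab_frame('side')
for c in ['scene','side']:
  for t in ['button_tip','grip','bolt_post']: print(c,t,[(round(r['p'],2),((r['at']-A)@np.c_[Xh,Yh,n]).round(4)) for r in place_of(c,t)[:1]])
  for t in ['stand','brush_cup','bin','driver']: print(c,t,[(round(r['p'],2),r['at'].round(4)) for r in place_of(c,t)[:1]])
for x in (e,):
  q=(cloud(x,np.ones((480,640),bool))-A)@np.c_[Xh,Yh,n]; t=q[(q[:,2]>.157)&(q[:,2]<.172)&(abs(q[:,0])<.04)&(abs(q[:,1])<.03)]
  print('grip top',len(t),t.max(0), cv2.minAreaRect(t[:,:2].astype(np.float32)))
im=[cv2.resize(d['color'][140:340,100:400],(600,400)),cv2.resize(e['color'][130:430,190:540],(600,514))[:, :]]
cv2.imwrite('pics/fin.png',im[0][:,:,::-1]);cv2.imwrite('pics/fin2.png',im[1][:,:,::-1])
E
```

```text
17.625 [0.00249158 0.00197587 0.23280106] [-0.22658048 -0.22590754 -0.43997306] 0.9996295977021384
scene button_tip [(0.44, array([-0.0027,  0.2401, -0.1751]))]
scene grip [(0.94, array([0.0026, 0.0033, 0.1445]))]
scene bolt_post [(0.68, array([0.0004, 0.1382, 0.0336]))]Traceback (most recent call last):
  File "<stdin>", line 6, in <module>
AttributeError: 'list' object has no attribute 'round'. Did you mean: 'count'?
```

```bash
python3 - <<'E'
from h import *
d=grab_frame('scene'); e=grab_frame('side')
for c in ['side','scene']:
  for t in ['button_tip','grip']: print(c,t,[(round(r['p'],2),((r['at']-A)@np.c_[Xh,Yh,n]).round(4)) for r in place_of(c,t)[:2]])
  for t in ['stand','brush_cup','bin','driver']: print(c,t,[(round(r['p'],2),np.round(r['at'],4)) for r in place_of(c,t)[:1]])
q=(cloud(e,np.ones((480,640),bool))-A)@np.c_[Xh,Yh,n]; t=q[(q[:,2]>.157)&(q[:,2]<.172)&(abs(q[:,0])<.04)&(abs(q[:,1])<.03)]
print('grip top',len(t),t.max(0), cv2.minAreaRect(t[:,:2].astype(np.float32)))
cv2.imwrite('pics/fin.png',cv2.resize(d['color'][140:340,100:400],(750,500))[:,:,::-1])
E
```

```text
side button_tip []
side grip [(0.81, array([-0.0032, -0.0008,  0.1417]))]
side stand []
side brush_cup [(0.8, array([ 0.6912, -0.3143,  0.0019]))]
side bin [(0.71, array([ 0.4866, -0.2929,  0.0018]))]
side driver [(0.87, array([0.3789, 0.0323, 0.0027]))]
scene button_tip [(0.36, array([ 0.0219,  0.0032, -0.0576]))]
scene grip [(0.62, array([0.0005, 0.0018, 0.1446]))]
scene stand [(0.95, array([0.5632, 0.1151, 0.0067]))]
scene brush_cup [(0.72, array([ 0.6878, -0.3144,  0.0019]))]
scene bin [(0.84, array([ 0.4909, -0.2984,  0.0017]))]
scene driver [(0.84, array([ 0.3813,  0.0292, -0.0024]))]
grip top 121 [0.02817327 0.00689992 0.16705299] ((0.0007158424705266953, -0.0002455543726682663), (0.05494727939367294, 0.014124570414423943), 0.24307027459144592)
```

View pics/fin.png

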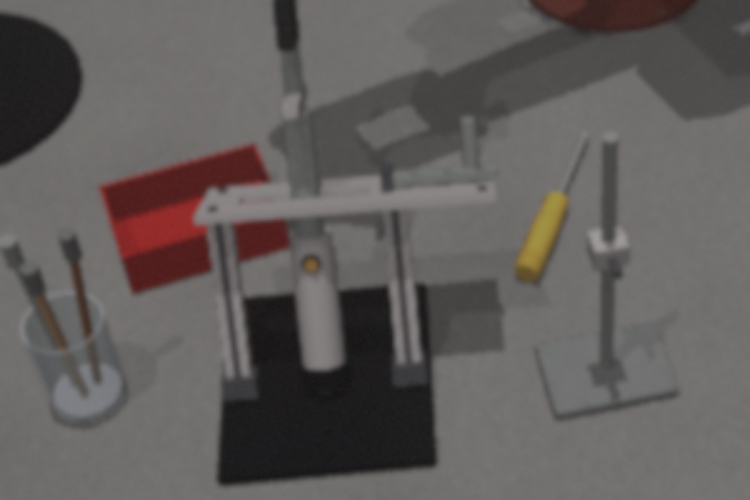

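The mast stays up at about 0.099 m with the gripper off it. The brass button shows at (312,264), the grip is square across the slot to within 0.3°, the bolt is fully back and the bystanders haven't moved.

```bash
python3 -c "
from plant import job_done
print(job_done())"
```

```text
the job is handed in; nothing more can be done
None
```

The job is handed in: the bolt is drawn fully back, the mast is out with its lock button showing and holding, the crossbar is square across the slot, and the bystanders are where they were.

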